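# Restock the valve-part trays, oldest to the front

### The job

Restock the valve-ball tray and the flanged-bush tray so that the oldest is picked first: in each, bring the one old piece forward to the front lip (within about a centimetre), then stand the new pieces of the same kind and size from the bench behind it - two 50 mm balls in the one, one 54 mm bush in the other - in a single straight row down the middle of the tray, with no more than about a centimetre between neighbours. Every piece is to stand as it stands now, on the flat of its bore or on its flange; leave the smaller ball, the smaller bush and the seat ring where they are.

Things in the scene. Friction and masses are not known exactly. Their poses are not given: they have to be found in the camera images.
- tray_ball: The fixed blue tray (one of three alike on a low board) in which one valve ball stands. Origin: centre of its underside, 18 mm above the bench; +x to its tall back wall, -x to the low front lip with a white card, facing the robot. Floor 3 mm thick. Inside x -95 (lip) to 95, y -56 to 56 mm. Heights above origin: sides 37 mm (front 50 mm: 20), lip 18, back 46; walls 3 to 5 mm thick.
- tray_bush: The tray in which one flanged bush stands at the start; same make, size, origin and axes as tray_ball. (The third such tray, not listed, is full of stacked seat rings, lower than its side walls.)
- ball_old: Dark steel ball for a valve, 50 mm in diameter with a 32 mm bore right through, standing on the flat at one end of the bore, bore upright, 37 mm tall in all, widest (50 mm) at 18.5 mm up, about 0.21 kg. Origin: centre of its underside, z up along the bore. The old one: it stands somewhere on the middle line (within 5 mm) in the rear half of its tray.
- ball_new_a: Dark steel ball for a valve, 50 mm in diameter with a 32 mm bore right through, standing on the flat at one end of the bore, bore upright, 37 mm tall in all, widest (50 mm) at 18.5 mm up, about 0.21 kg. Origin: centre of its underside, z up along the bore. New stock, standing on the bench to the left or right of the trays.
- ball_new_b: Dark steel ball for a valve, 50 mm in diameter with a 32 mm bore right through, standing on the flat at one end of the bore, bore upright, 37 mm tall in all, widest (50 mm) at 18.5 mm up, about 0.21 kg. Origin: centre of its underside, z up along the bore. New stock, the same as ball_new_a and interchangeable with it, standing on the bench to the left or right of the trays.
- bush_old: Bright steel flanged bush standing on its flange: flange 54 mm in diameter and 9 mm thick at the bottom, plain sleeve 38 mm in diameter above it, 48 mm tall in all, 26 mm bore, about 0.31 kg. Origin: centre of its underside, z up. The old one: it stands somewhere on the middle line (within 5 mm) in the rear half of its tray.
- bush_new: Bright steel flanged bush standing on its flange: flange 54 mm in diameter and 9 mm thick at the bottom, plain sleeve 38 mm in diameter above it, 48 mm tall in all, 26 mm bore, about 0.31 kg. Origin: centre of its underside, z up. New stock, standing on the bench to the left or right of the trays.
- small_ball: Not wanted: a smaller valve ball of the same kind, 34 mm in diameter, 25 mm tall, 21 mm bore, standing on the bench among the new stock. Origin: centre of its underside.
- small_bush: Not wanted: a smaller flanged bush, flange 36 mm in diameter, 32 mm tall, standing on the bench among the new stock. Origin: centre of its underside.
- seat_ring: Not wanted: a flat steel seat ring, 54 mm in diameter, 11 mm thick, lying on the bench among the new stock. Origin: centre of its underside.

How it is judged (in metres and radians):
At the end, for the whole second after the job is handed in: In each tray the old piece stands within 15 mm of the front lip, the new ones of its kind behind it in line, gaps up to 15 mm (new balls in either order); all within 15 mm of the middle line, on the floor, upright (0.15 rad), at rest; the three unwanted parts within 30 mm of their start (y of ball_old in the frame of tray_ball between -0.015 and 0.015 m and z of ball_old in the frame of tray_ball between 0 and 0.008 m and angle between each of ball_old, ball_new_a, ball_new_b, bush_old, bush_new's own z axis and vertical below 0.15 rad and linear speed of each of ball_old, ball_new_a, ball_new_b, bush_old, bush_new below 0.02 m/s and y of ball_new_a in the frame of tray_ball between -0.015 and 0.015 m and z of ball_new_a in the frame of tray_ball between 0 and 0.008 m and y of ball_new_b in the frame of tray_ball between -0.015 and 0.015 m and z of ball_new_b in the frame of tray_ball between 0 and 0.008 m and x of ball_old in the frame of tray_ball below -0.055 m and ((x of ball_new_a in the frame of tray_ball above -0.04 m and horizontal distance between ball_old and ball_new_a below 0.065 m and x of ball_new_b in the frame of tray_ball above 0 m and horizontal distance between ball_new_a and ball_new_b below 0.065 m) or (x of ball_new_b in the frame of tray_ball above -0.04 m and horizontal distance between ball_old and ball_new_b below 0.065 m and x of ball_new_a in the frame of tray_ball above 0 m and horizontal distance between ball_new_b and ball_new_a below 0.065 m)) and y of bush_old in the frame of tray_bush between -0.015 and 0.015 m and z of bush_old in the frame of tray_bush between 0 and 0.008 m and y of bush_new in the frame of tray_bush between -0.015 and 0.015 m and z of bush_new in the frame of tray_bush between 0 and 0.008 m and x of bush_old in the frame of tray_bush below -0.053 m and x of bush_new in the frame of tray_bush above -0.035 m and horizontal distance between bush_old and bush_new below 0.069 m and distance of each of small_ball, small_bush, seat_ring from where it was at the start of the episode below 0.03 m); the robot touches nothing.
It fails at once if the small ball, the small bush or the seat ring is moved by more than 30 mm (distance of any of small_ball, small_bush, seat_ring from where it was at the start of the episode above 0.03 m).
It also fails if it takes over 115 s, if anything falls off the work surface, if the arm or the gripper's body presses on something with over 40 N, if the wrist force passes 120 N, or if a joint passes its speed limit or range.

### The arm

A 6-joint arm with a two-finger parallel gripper is mounted at the origin on the work surface. World frame = base frame: x ahead of the robot, y to its left, z up, the work surface at z = 0. Lengths are in mm, angles in rad, forces in N, time in s.
With the tool pointing down it reaches from about 375 to 750 mm from the base axis. Payload 9 kg.
Tool frame: the origin (TCP) lies between the finger pads; the fingertips stand 8 mm ahead of it and the grasp point (between the pads) lies 11 mm behind it; y points along the fingers, x is the direction in which the jaws open and shut, and the axes are right-handed (so a half turn about y gives the same grasp; the last joint's range is limited). The gripper opens to 85 mm and grips with 20 to 120 N. Pads are 22 mm wide; open, the fingers measure 114 mm over their backs; the gripper's body (76 mm by 85 mm) begins 54 mm behind the grasp point. The pads swing forward as they close: fully open they stand 13 mm farther back than shut.
Start: joints at [-1.54, 0.104, 0.097, 1.564, 0, 1.353], TCP at [147.753, -581.554, 239.331] pointing down, gripper open.
Joint ranges: [-2.99, 2.99], [-0.84, 1.86], [-1.1, 1.16], [-1.84, 2.11], [-1.51, 1.56], [-3.14, 3.14]. Speed limits (rad/s): [2.22, 2.22, 2.57, 3.14, 3.14, 3.14].

### API

Orientations are given as a unit quaternion [x, y, z, w].
In Python, from rig import sensors, optics, job gives the robot as it stands. The module is installed in compiled form; this text tells all that it offers.
- The arm moves only by the tool move_arm, never from a script. Its argument "deltas" is text: rows parted by semicolons, each of 7 numbers parted by spaces: the shift along the tool's x, y, z in m, then the turn, a rotation vector about the tool's x, y, z in rad, then the finger opening in m, from 0 to 0.0854. A call has 1 to 10 rows; each row is the pose to reach, as a shift and turn from the pose measured when the call began, along the tool's axes at that moment; what a row does not reach only later rows make up. A row lasts 1/8 s, in which the tool goes at most 62.5 mm and 10.7 degrees, less where a joint would pass 70% of its speed; a pose out of reach is approached as far as the arm can. A call with a gripper value outside its range is refused whole. The fingers move at their own pace and stop on an object; "grip_force" is the grip in N (left out, the last holds). Time passes only in rows, so rows that repeat a pose let the fingers close. It gives the time, the measured TCP pose, the force and the opening at its end, in the units of the state.
- sensors.get_state(): the state, without advancing time (a new reading comes with each control period).
- optics.capture(name): name is "side" or "top"; returns the picture (400x640x3 uint8, red, green, blue); there is no depth.
- optics.get_calibration(name): a dict with "K" (3x3 intrinsics, pixels), "origin" and "orientation" of the camera in the world. Camera axes: x right, y down, z forward; pixel columns grow to the right and rows downward; lengths in mm; the calibration is good to about 2 mm. A picture is of the moment at which its call begins. get_calibration takes no time and is no camera call.
- job.sign_off(): hands the job in, once; it reports no verdict.
The state is a dict: "time_s": time; "q": joint angles; "qvel": joint speeds; "joint_torque": joint torques, N m; "eef_pos": TCP position; "tcp_rot": TCP orientation; "contact_force": force on the tool from outside, world axes, zero at the start; "moment": the same for the moment, N m; "width": finger opening in mm.
Only numpy, scipy, OpenCV 4.12 (cv2) and the standard library are available. Lean on these libraries where they do the work, as an engineer would, in place of code of your own. Each camera call takes 0.05 s, during which the arm holds its last target.

## Working session

There is one attempt and no reset: what is moved stays moved. The work goes in short steps, Python scripts to look and compute and a tool call to move; the robot and the scene stay as the last step left them, time stands still between calls to the robot, and variables do not carry over. Pictures are saved under pics/ and viewed, and the job is handed in when it is done.

Besides the shell and the picture viewer there is one more tool, called after "Call:" as name(argument=value, ...) on one line, values as JSON. move_arm: Moves the arm, as the interface text tells. Its arguments: {"type":"object","properties":{"deltas":{"type":"string"},"grip_force":{"type":"number"}},"required":["deltas"]}

```bash
mkdir -p pics; python3 - <<'E'
from rig import sensors, optics
import cv2
s=sensors.get_state(); print({k:(v if not hasattr(v,'tolist') else v.tolist()) for k,v in s.items()})
for n in ("top","side"):
    c=optics.get_calibration(n); print(n,c)
    cv2.imwrite(f"pics/{n}0.png",optics.capture(n)[:,:,::-1])
E
```

```text
{'time_s': 0.0, 'q': [-1.5396924356755077, 0.10469416132982186, 0.09646679366161887, 1.563895744692537, -1.2534846749848613e-05, 1.3530923807709088], 'qvel': [-0.0015820031777459376, 0.0007588600446061003, 0.001199419351500641, -0.0012061102011147907, 0.00030886445317805525, -0.0004647415490022758], 'joint_torque': [0.000478018573630834, -55.69305181503296, 50.36489009857178, 0.016808867803774774, -0.00038429509004345164, 7.879090446749615e-06], 'eef_pos': [147.74222901904793, -581.1936578459955, 238.52396323873353], 'tcp_rot': [-0.5578190949340514, 0.4343969287951709, -0.4337914020850703, 0.5585357509214139], 'contact_force': [0.4105464364165831, 0.408772873684081, -0.29383020904851037], 'moment': [0.010101147869665072, -0.017214613824022458, 0.0006237246019223277], 'width': 85.44802193272275}
top {'K': array([[471.92315182,   0.        , 324.52977644],
       [  0.        , 471.92315182, 200.19753483],
       [  0.        ,   0.        ,   1.        ]]), 'origin': array([ 293.09698884,   -7.7745564 , 1142.09234247]), 'orientation': array([ 0.75264073, -0.65047999,  0.06751226, -0.0764841 ])}
side {'K': array([[385.79306916,   0.        , 323.04255267],
       [  0.        , 385.79306916, 197.1664252 ],
       [  0.        ,   0.        ,   1.        ]]), 'origin': array([ 426.0905006 , -689.03885855,  861.55490158]), 'orientation': array([ 0.9348134 , -0.05435436,  0.02387472, -0.35014211])}
```

View pics/top0.png

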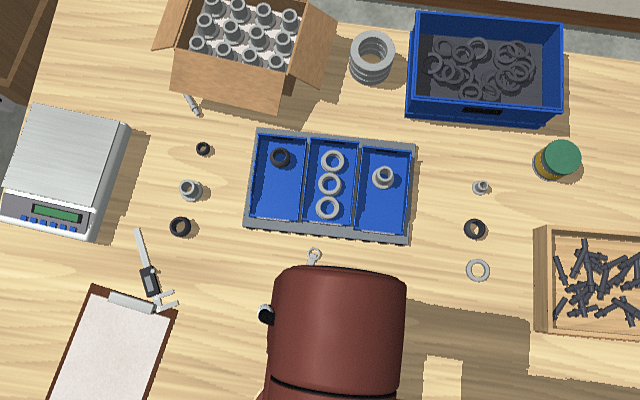

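View pics/side0.png

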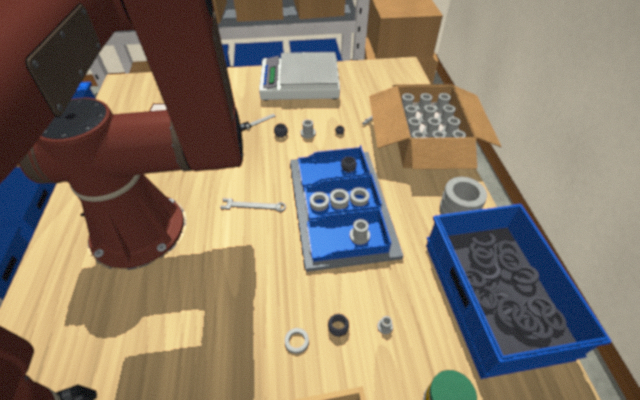

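```bash
python3 -c "
from rig import sensors, optics
from scipy.spatial.transform import Rotation as R
print(R.from_quat(sensors.get_state()['tcp_rot']).as_matrix().round(3))
for n in ('top','side'): print(R.from_quat(optics.get_calibration(n)['orientation']).as_matrix().round(3))"
```

```text
[[ 0.246 -0.     0.969]
 [-0.969  0.001  0.246]
 [-0.001 -1.     0.   ]]
[[ 0.145 -0.969  0.201]
 [-0.989 -0.142  0.027]
 [ 0.002 -0.203 -0.979]]
[[ 0.993 -0.085  0.083]
 [-0.118 -0.749  0.652]
 [ 0.007 -0.657 -0.754]]
```

```bash
python3 - <<'E'
import cv2
a=cv2.imread('pics/top0.png'); 
cv2.imwrite('pics/top0_tr.png',cv2.resize(a[115:255,235:425],None,fx=4,fy=4,interpolation=cv2.INTER_CUBIC))
l=cv2.resize(a[130:250,165:220],None,fx=4.5,fy=4.5,interpolation=cv2.INTER_CUBIC)
r=cv2.resize(a[170:290,450:505],None,fx=4.5,fy=4.5,interpolation=cv2.INTER_CUBIC)
cv2.imwrite('pics/top0_lr.png',cv2.hconcat([l,r]))
b=cv2.imread('pics/side0.png')
cv2.imwrite('pics/side0_tr.png',cv2.resize(b[110:275,260:420],None,fx=3.6,fy=3.6,interpolation=cv2.INTER_CUBIC))
E
```

```text
(no output)
```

View pics/top0_tr.png

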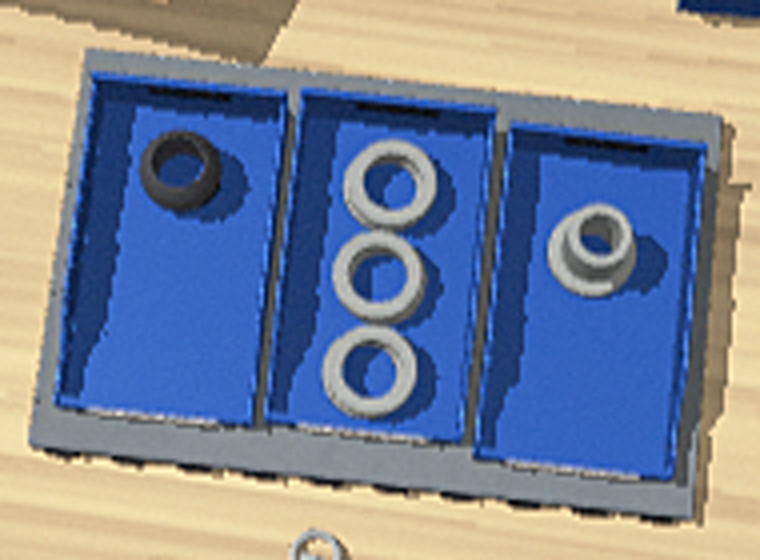

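View pics/top0_lr.png

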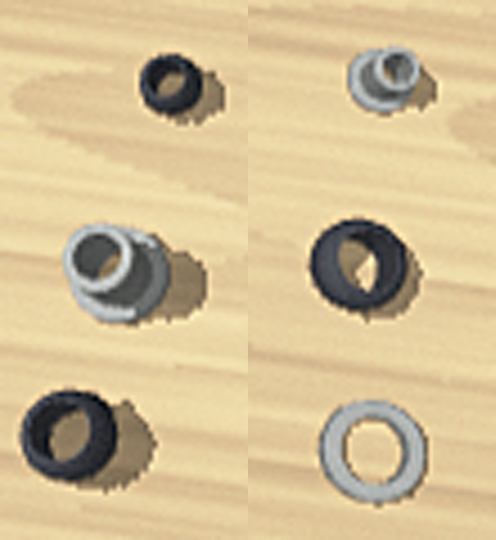

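View pics/side0_tr.png

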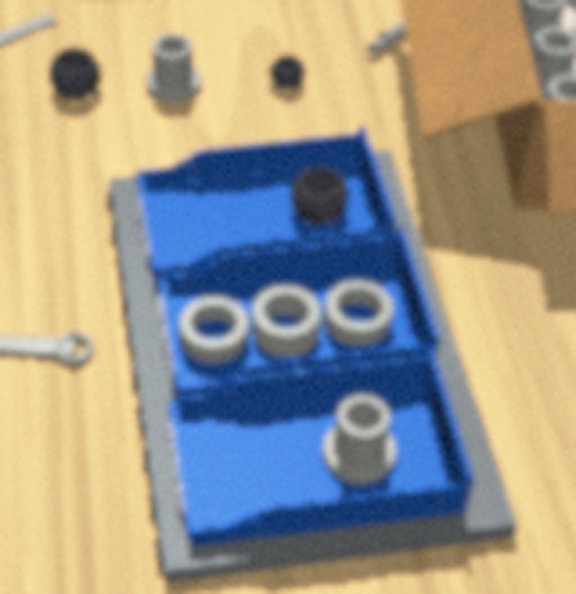

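```bash
cat > h.py <<'E'
import numpy as np,cv2
from rig import optics
from scipy.spatial.transform import Rotation as R
CAL={n:optics.get_calibration(n) for n in('top','side')}
def ray(n,uv):
    c=CAL[n];d=R.from_quat(c['orientation']).as_matrix()@np.linalg.inv(c['K'])@np.array([uv[0],uv[1],1.])
    return np.array(c['origin']),d
def cast(n,uv,z):
    o,d=ray(n,uv); return (o+d*(z-o[2])/d[2])
def proj(n,p):
    c=CAL[n];q=R.from_quat(c['orientation']).as_matrix().T@(np.array(p)-c['origin']);q=c['K']@q;return q[:2]/q[2]
def tri(uvt,uvs):
    o1,d1=ray('top',uvt);o2,d2=ray('side',uvs)
    A=np.stack([d1,-d2],1);t=np.linalg.lstsq(A,o2-o1,rcond=None)[0]
    p,q=o1+d1*t[0],o2+d2*t[1];return (p+q)/2,np.linalg.norm(p-q)
E
python3 - <<'E'
from h import *
a=cv2.imread('pics/top0.png');hsv=cv2.cvtColor(a,cv2.COLOR_BGR2HSV)
blue=cv2.inRange(hsv,(100,120,40),(130,255,255))
m=np.zeros_like(blue);m[120:250,235:425]=blue[120:250,235:425]
cs,_=cv2.findContours(m,cv2.RETR_EXTERNAL,cv2.CHAIN_APPROX_NONE)
for c in cs:
    if cv2.contourArea(c)>800:
        h=cv2.convexHull(c);p=cv2.approxPolyDP(h,5,True)[:,0];print('tray',cv2.contourArea(c),p.tolist())
        for q in p: print('   ',q,cast('top',q,64).round(0),cast('top',q,36).round(0))
def blobs(n,img,lo,hi,roi,amin=40):
    hs=cv2.cvtColor(img,cv2.COLOR_BGR2HSV);m=cv2.inRange(hs,lo,hi);k=np.zeros_like(m);x0,y0,x1,y1=roi;k[y0:y1,x0:x1]=m[y0:y1,x0:x1]
    for c in cv2.findContours(k,cv2.RETR_EXTERNAL,cv2.CHAIN_APPROX_NONE)[0]:
        if cv2.contourArea(c)>amin:
            e=cv2.fitEllipse(c);h=cv2.convexHull(c);e2=cv2.minEnclosingCircle(h)
            print(n,'area',cv2.contourArea(c),'ell',np.round(e,1) if 0 else [np.round(x,1) for x in e],'circ',np.round(e2[0],1),round(e2[1],1))
            print('   z18.5',cast(n,e[0],18.5).round(0),'z39.5',cast(n,e[0],39.5).round(0),'z48',cast(n,e[0],48).round(0))
s=cv2.imread('pics/side0.png')
print('dark top');blobs('top',a,(0,0,0),(180,140,75),(160,130,300,245));blobs('top',a,(0,0,0),(180,140,75),(450,170,505,290))
print('dark side');blobs('side',s,(0,0,0),(180,140,75),(265,115,360,150));blobs('side',s,(0,0,0),(180,140,75),(280,300,400,360));blobs('side',s,(0,0,0),(180,160,65),(335,150,365,178))
E
```

```text
tray 4117.5 [[411, 151], [402, 234], [354, 229], [363, 145]]
    [411 151] [ 663. -164.   64.] [ 673. -169.   36.]
    [402 234] [ 462. -165.   64.] [ 466. -170.   36.]
    [354 229] [457. -55.  64.] [462. -56.  36.]
    [363 145] [661. -49.  64.] [671. -50.  36.]
tray 4057.0 [[310, 137], [358, 142], [349, 225], [301, 220]]
    [310 137] [663.  79.  64.] [672.  81.  36.]
    [358 142] [667. -36.  64.] [677. -37.  36.]
    [349 225] [465. -42.  64.] [469. -43.  36.]
    [301 220] [460.  69.  64.] [465.  71.  36.]
tray 4087.0 [[258, 133], [306, 138], [297, 221], [248, 215]]
    [258 133] [655. 204.  64.] [664. 210.  36.]
    [306 138] [659.  88.  64.] [668.  91.  36.]
    [297 221] [457.  78.  64.] [461.  80.  36.]
    [248 215] [454. 193.  64.] [458. 198.  36.]
dark top
top area 271.0 ell [array([180.8, 226.4]), array([18.7, 18.9]), np.float64(107.5)] circ [180.6 226.4] 10.1
   z18.5 [410. 356.  18.] z39.5 [408. 349.  40.] z48 [407. 346.  48.]
top area 150.5 ell [array([280.2, 157.6]), array([16.9, 18.4]), np.float64(15.1)] circ [280.2 157.4] 9.9
   z18.5 [615. 148.  18.] z39.5 [609. 
[... 234 characters left out ...]
474.3, 228.4]), array([19. , 20.4]), np.float64(95.4)] circ [474.3 228.1] 10.5
   z18.5 [ 508. -343.   18.] z39.5 [ 504. -336.   40.] z48 [ 502. -334.   48.]
dark side
side area 93.0 ell [array([280.3, 130.5]), array([10.7, 11.4]), np.float64(0.5)] circ [280.5 130.5] 6.0
   z18.5 [409. 356.  18.] z39.5 [410. 330.  40.] z48 [410. 320.  48.]
side area 280.5 ell [array([338. , 325.3]), array([17.9, 20.2]), np.float64(0.1)] circ [338.2 325.1] 10.4
   z18.5 [ 507. -343.   18.] z39.5 [ 505. -352.   40.] z48 [ 504. -355.   48.]
side area 83.5 ell [array([348.4, 164.4]), array([10.7, 13.1]), np.float64(0.1)] circ [348.5 164.3] 6.7
   z18.5 [614. 167.  18.] z39.5 [609. 145.  40.] z48 [607. 137.  48.]
```

```bash
python3 - <<'E'
from h import *
for nm,t,s,z in [('old',(385.2,173.9),(360.2,224.9),69),('new',(186.4,187),(307.4,122.7),48)]:
    print(nm,tri(t,s)[0].round(0),tri(t,s)[1].round(1),cast('top',t,z).round(0),cast('side',s,z).round(0))
a=cv2.imread('pics/top0.png')
for n,p in [('bushnew flange bottom',0)]: pass
# unwanted: ring, small bush
print('ring',cast('top',((372-248)/4.5+450-.4,450/4.5+170-.4),11).round(0),'smallbush',cast('top',((398-248)/4.5+450-.4,68/4.5+170-.4),32).round(0))
# flange lower disc: new bush flange approx ellipse centre
print('flange new',cast('top',(117/4.5+165-.4,275/4.5+130-.4),9).round(0),'flange old',cast('top',(592/4+235-.4,252/4+115-.4),30).round(0))
E
```

```text
old [ 596. -110.   71.] 0.2 [ 597. -110.   69.] [ 597. -108.   69.]
new [502. 353.  46.] 0.3 [502. 353.  48.] [502. 351.  48.]
ring [ 411. -360.   11.] smallbush [ 615. -351.   32.]
flange new [502. 353.   9.] flange old [ 598. -108.   30.]
```

```bash
cat > d.py <<'E'
import sys,numpy as np
from rig import sensors
from scipy.spatial.transform import Rotation as R
A=0.035
s=sensors.get_state();M=R.from_quat(s['tcp_rot']).as_matrix();p=np.array(s['eef_pos'])
u=np.array([np.cos(A),np.sin(A),0]);v=np.array([-np.sin(A),np.cos(A),0])
print('t',round(s['time_s'],2),'u,v,z',round(p@u,1),round(p@v,1),round(p[2],1),'w',round(s['width'],1),'F',np.round(s['contact_force'],1),'q',np.round(s['q'],2))
T=np.stack([v,[0,0,-1],-u],1)
print('rot',(R.from_matrix(M.T@T)).as_rotvec().round(3))
for a in sys.argv[1:]:
    x=np.array(eval(a),float); w=x[0]*u+x[1]*v+np.array([0,0,x[2]])
    print(a,'delta m',((M.T@(w-p))/1000).round(4))
E
python3 d.py 592.8,-129.8,180
```

```text
t 0.1 u,v,z 127.3 -586.0 238.6 w 85.7 F [0.6 0.1 0.1] q [-1.54  0.1   0.1   1.56  0.    1.35]
rot [-2.000e-03 -2.928e+00  0.000e+00]
592.8,-129.8,180 delta m [-0.347   0.0591  0.5517]
```

Call:
move_arm(deltas="-0.02 0 0.03 0 -0.17 0 0.068; -0.04 0 0.06 0 -0.34 0 0.068; -0.06 0 0.1 0 -0.52 0 0.068; -0.09 0 0.14 0 -0.7 0 0.068; -0.12 0 0.19 0 -0.88 0 0.068; -0.15 0 0.24 0 -1.06 0 0.068; -0.18 0 0.29 0 -1.24 0 0.068; -0.21 0 0.34 0 -1.42 0 0.068; -0.24 0 0.39 0 -1.6 0 0.068; -0.27 0 0.43 0 -1.78 0 0.068", grip_force=40)

```text
time_s: 1.35
eef_pos: [499.2, -211.8, 238.6]
tcp_rot: [-0.688, -0.163, 0.163, 0.689]
contact_force: [0.7, -0.3, -0.8]
width: 67.8
```

```bash
python3 d.py 592.8,-129.8,180
```

```text
t 1.35 u,v,z 491.5 -229.2 238.6 w 67.8 F [ 0.7 -0.3 -0.8] q [-0.64 -0.07 -0.08  1.56  0.    0.46]
rot [-1.000e-03 -1.141e+00  1.000e-03]
592.8,-129.8,180 delta m [0.1335 0.0588 0.048 ]
```

Call:
move_arm(deltas="0.02 0 0.007 0 -0.17 0 0.068; 0.04 0 0.015 0 -0.34 0 0.068; 0.06 0 0.022 0 -0.51 0 0.068; 0.08 0.01 0.03 0 -0.68 0 0.068; 0.1 0.02 0.036 0 -0.85 0 0.068; 0.12 0.04 0.043 0 -1.02 0 0.068; 0.1335 0.055 0.048 0 -1.141 0 0.068; 0.1335 0.0588 0.048 0 -1.141 0 0.068; 0.1335 0.0588 0.048 0 -1.141 0 0.068")

```text
time_s: 2.48
eef_pos: [596.6, -109.3, 179.9]
tcp_rot: [0.491, 0.508, -0.508, -0.493]
contact_force: [-0.3, 0.4, -0.6]
width: 67.8
```

```bash
python3 d.py 592.8,-129.8,52; python3 - <<'E'
from h import *
cv2.imwrite('pics/s1.png',cv2.resize(optics.capture('side')[60:300,230:470,::-1],None,fx=2.5,fy=2.5))
print(proj('side',[597,-109,180]))
E
```

```text
t 2.48 u,v,z 592.4 -130.1 179.9 w 67.8 F [-0.3  0.4 -0.6] q [-0.4   0.12  0.01  1.46  0.   -0.43]
rot [-0.001 -0.003  0.002]
592.8,-129.8,52 delta m [ 1.000e-04  1.279e-01 -5.000e-04]
[364.16896627 196.75819004]
```

View pics/s1.png

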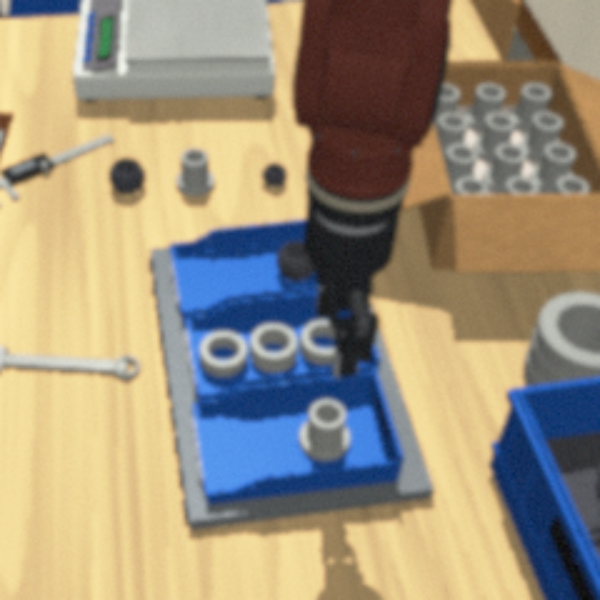

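```bash
python3 - <<'E'
from h import *
for z in (165,172,180,188): print(z,proj('side',[597,-145,z]).round(1))
E
```

```text
165 [366.5 212.6]
172 [366.8 210.7]
180 [367.1 208.5]
188 [367.5 206.3]
```

Call:
move_arm(deltas="0 0.03 0 0 0 0 0.068; 0 0.07 0 0 0 0 0.068; 0 0.105 0 0 0 0 0.068; 0 0.125 0 0 0 0 0.068; 0 0.136 0 0 0 0 0.068; 0 0.136 0 0 0 0 0.05; 0 0.136 0 0 0 0 0.02; 0 0.136 0 0 0 0 0.02; 0 0.136 0 0 0 0 0.02; 0 0.136 0 0 0 0 0.02", grip_force=40)

```text
time_s: 3.78
eef_pos: [597.8, -109.7, 46.1]
tcp_rot: [0.492, 0.509, -0.507, -0.491]
contact_force: [-0.4, 1.0, 7.2]
width: 36.8
```

```bash
python3 d.py 592.8,-129.8,52 495.8,-129.6,46
```

```text
t 3.77 u,v,z 593.6 -130.5 46.1 w 36.8 F [-0.4  1.   7.2] q [-0.4   0.18 -0.17  1.22  0.   -0.43]
rot [ 0.002 -0.003  0.   ]
592.8,-129.8,52 delta m [ 0.0007 -0.0059  0.0008]
495.8,-129.6,46 delta m [ 0.0007 -0.0001  0.0978]
```

Call:
move_arm(deltas="0 -0.006 0 0 0 0 0.02; 0 -0.012 0.005 0 0 0 0.02; 0 -0.012 0.025 0 0 0 0.02; 0 -0.012 0.045 0 0 0 0.02; 0 -0.012 0.065 0 0 0 0.02; 0.0007 -0.012 0.085 0 0 0 0.02; 0.0007 -0.012 0.095 0 0 0 0.02; 0.0007 -0.012 0.0978 0 0 0 0.02; 0.0007 -0.012 0.0978 0 0 0 0.02")

```text
time_s: 4.9
eef_pos: [500.4, -112.3, 58.1]
tcp_rot: [0.493, 0.509, -0.507, -0.491]
contact_force: [-0.9, -0.3, -2.8]
width: 37.1
```

```bash
python3 d.py 495.8,-129.6,46
```

```text
t 4.9 u,v,z 496.1 -129.7 58.1 w 37.1 F [-0.9 -0.3 -2.8] q [-0.48 -0.12 -0.45  1.23  0.   -0.51]
rot [ 0.003 -0.003  0.   ]
495.8,-129.6,46 delta m [0.0001 0.0121 0.0004]
```

Call:
move_arm(deltas="0 0.006 0 0 0 0 0.02; 0 0.011 0 0 0 0 0.02; 0 0.012 0 0 0 0 0.02; 0 0.012 0 0 0 0 0.045; 0 0.012 0 0 0 0 0.064; 0 0.012 0 0 0 0 0.064; 0 -0.03 0 0 0 0 0.064; 0 -0.08 0 0 0 0 0.064; 0 -0.13 0 0 0 0 0.064")

```text
time_s: 6.02
eef_pos: [499.8, -112.2, 189.6]
tcp_rot: [0.493, 0.509, -0.507, -0.491]
contact_force: [0.8, -1.4, -1.0]
width: 64.0
```

```bash
python3 d.py 613.7,123.6,180; python3 - <<'E'
from h import *
cv2.imwrite('pics/s2.png',cv2.resize(optics.capture('side')[60:300,230:470,::-1],None,fx=2.5,fy=2.5))
E
```

```text
t 6.03 u,v,z 495.5 -129.6 189.6 w 64.0 F [ 0.8 -1.4 -1. ] q [-0.48 -0.17 -0.26  1.48  0.   -0.51]
rot [ 0.003 -0.003  0.   ]
613.7,123.6,180 delta m [ 0.2536  0.0099 -0.1174]
```

View pics/s2.png

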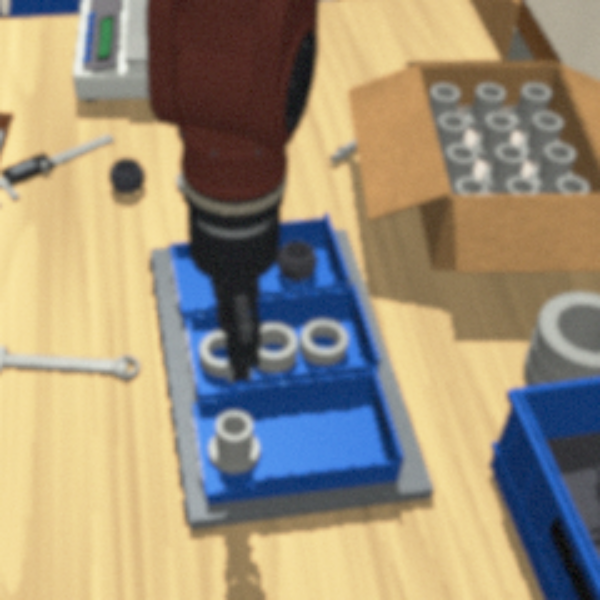

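Call:
move_arm(deltas="0.03 0 -0.014 0 0 0 0.068; 0.07 0 -0.032 0 0 0 0.068; 0.12 0 -0.055 0 0 0 0.068; 0.17 0 -0.08 0 0 0 0.068; 0.22 0 -0.105 0 0 0 0.068; 0.25 0.01 -0.116 0 0 0 0.068; 0.2536 0.03 -0.1174 0 0 0 0.068; 0.2536 0.06 -0.1174 0 0 0 0.068; 0.2536 0.06 -0.1174 0 0 0 0.068")

```text
time_s: 7.2
eef_pos: [609.8, 142.8, 133.7]
tcp_rot: [0.494, 0.508, -0.508, -0.49]
contact_force: [-0.0, -0.3, 0.1]
width: 68.1
```

```bash
python3 d.py 613.7,123.6,30
```

```text
t 7.2 u,v,z 614.4 121.4 133.7 w 68.1 F [-0.  -0.3  0.1] q [ 0.02  0.18 -0.01  1.37 -0.   -0.01]
rot [ 0.005 -0.004 -0.004]
613.7,123.6,30 delta m [0.0027 0.1037 0.0012]
```

Call:
move_arm(deltas="0.0027 0.03 0.001 0.005 -0.004 -0.004 0.068; 0.0027 0.06 0.001 0.005 -0.004 -0.004 0.068; 0.0027 0.085 0.001 0.005 -0.004 -0.004 0.068; 0.0027 0.1 0.001 0.005 -0.004 -0.004 0.068; 0.0027 0.1037 0.001 0.005 -0.004 -0.004 0.068; 0.0027 0.1037 0.001 0.005 -0.004 -0.004 0.055; 0.0027 0.1037 0.001 0.005 -0.004 -0.004 0.035; 0.0027 0.1037 0.001 0.005 -0.004 -0.004 0.035; 0.0027 0.1037 0.001 0.005 -0.004 -0.004 0.035")

```text
time_s: 8.32
eef_pos: [610.2, 145.1, 31.6]
tcp_rot: [0.492, 0.509, -0.508, -0.49]
contact_force: [-1.0, -0.1, 5.9]
width: 47.4
```

```bash
python3 d.py  497.6,122.9,32
```

```text
t 8.32 u,v,z 614.9 123.7 31.6 w 47.4 F [-1.  -0.1  5.9] q [ 0.03  0.25 -0.12  1.2  -0.   -0.01]
rot [ 0.002  0.001 -0.   ]
497.6,122.9,32 delta m [-0.0007 -0.0007  0.1173]
```

Call:
move_arm(deltas="0 -0.004 0 0 0 0 0.035; 0 -0.01 0 0 0 0 0.035; 0 -0.015 0 0 0 0 0.035; 0 -0.015 0 0 0 0 0.035")

```text
time_s: 8.82
eef_pos: [610.5, 145.2, 47.1]
tcp_rot: [0.492, 0.509, -0.508, -0.49]
contact_force: [-0.1, 0.2, -1.6]
width: 47.5
```

```bash
python3 d.py  497.6,122.9,32; python3 - <<'E'
from h import *
cv2.imwrite('pics/s3.png',cv2.resize(optics.capture('side')[120:220,290:420,::-1],None,fx=5,fy=5,interpolation=cv2.INTER_CUBIC))
E
```

```text
t 8.82 u,v,z 615.2 123.7 47.1 w 47.5 F [-0.1  0.2 -1.6] q [ 0.03  0.24 -0.11  1.22 -0.   -0.01]
rot [ 0.003  0.001 -0.   ]
497.6,122.9,32 delta m [-0.0007  0.0148  0.1176]
```

View pics/s3.png

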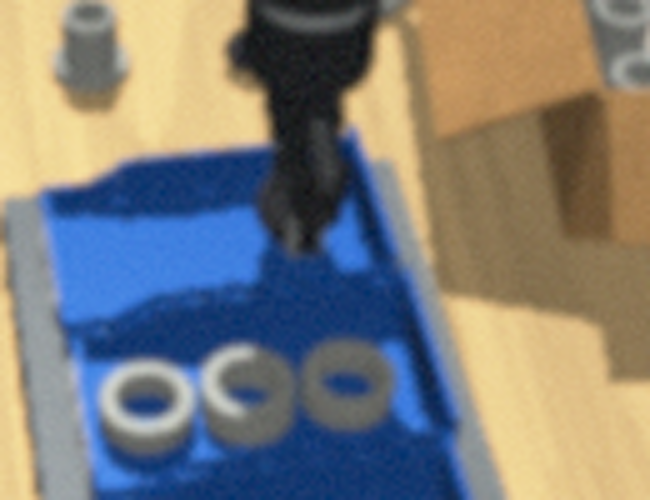

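Call:
move_arm(deltas="0 0 0.015 0 0 0 0.035; 0 0 0.035 0 0 0 0.035; 0 0 0.055 0 0 0 0.035; 0 0 0.075 0 0 0 0.035; 0 0 0.095 0 0 0 0.035; 0 0 0.11 0 0 0 0.035; -0.0007 0 0.116 0 0 0 0.035; -0.0007 0 0.116 0 0 0 0.035; -0.0007 0.008 0.116 0 0 0 0.035; -0.0007 0.0145 0.116 0 0 0 0.035")

```text
time_s: 10.12
eef_pos: [494.6, 140.3, 31.3]
tcp_rot: [0.492, 0.509, -0.508, -0.49]
contact_force: [-5.5, -1.0, 54.4]
width: 47.6
```

```bash
python3 d.py  497.6,122.9,32
```

```text
t 10.12 u,v,z 499.2 122.9 31.3 w 47.6 F [-5.5 -1.  54.4] q [ 0.02 -0.09 -0.48  1.18 -0.   -0.01]
rot [ 0.002  0.    -0.   ]
497.6,122.9,32 delta m [ 0.     -0.0007  0.0016]
```

Call:
move_arm(deltas="0 -0.001 0 0 0 0 0.035; 0 -0.001 0 0 0 0 0.05; 0 -0.001 0 0 0 0 0.064; 0 -0.001 0 0 0 0 0.064; 0 -0.03 0 0 0 0 0.064; 0 -0.08 0 0 0 0 0.064; 0 -0.13 0 0 0 0 0.064; 0 -0.13 -0.06 0 0 0 0.064; 0 -0.13 -0.1 0 0 0 0.064")

```text
time_s: 11.25
eef_pos: [596.8, 143.8, 163.2]
tcp_rot: [0.493, 0.51, -0.507, -0.49]
contact_force: [-0.4, 0.2, -0.5]
width: 64.0
```

```bash
python3 d.py 514,335.2,130; python3 - <<'E'
from h import *
s=optics.capture('side')[:,:,::-1];t=optics.capture('top')[:,:,::-1]
cv2.imwrite('pics/s4r.png',s);cv2.imwrite('pics/t4r.png',t)
cv2.imwrite('pics/s4.png',cv2.resize(s[110:275,260:420],None,fx=3.6,fy=3.6,interpolation=cv2.INTER_CUBIC))
cv2.imwrite('pics/t4.png',cv2.resize(t[115:255,235:425],None,fx=4,fy=4,interpolation=cv2.INTER_CUBIC))
E
```

```text
t 11.25 u,v,z 601.5 122.9 163.2 w 64.0 F [-0.4  0.2 -0.5] q [ 0.02  0.14 -0.    1.42 -0.   -0.01]
rot [ 0.006  0.    -0.001]
514,335.2,130 delta m [0.2124 0.0326 0.0876]
```

View pics/s4.png

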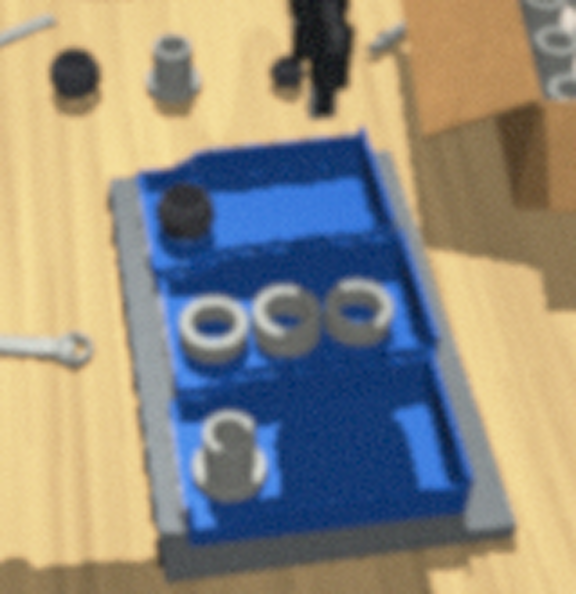

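View pics/t4.png

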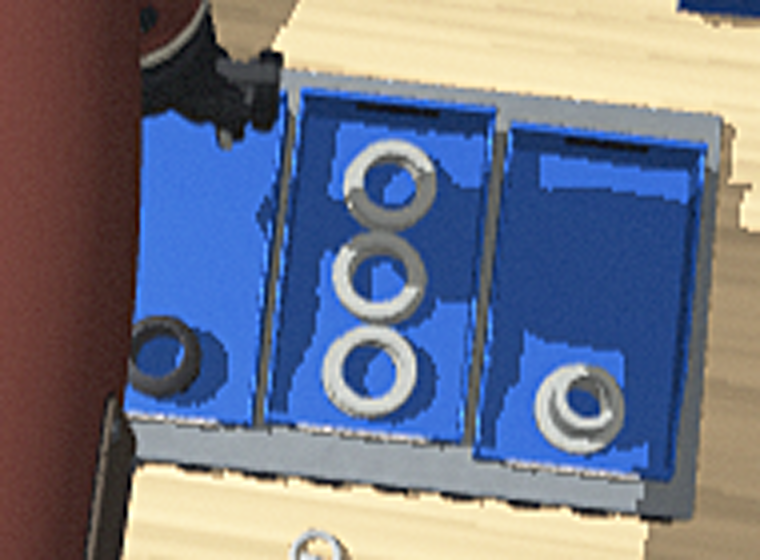

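```bash
python3 - <<'E'
from h import *
A=.035
def uv(p): return np.round([p[0]*np.cos(A)+p[1]*np.sin(A),-p[0]*np.sin(A)+p[1]*np.cos(A)],1)
print('ball',uv(cast('top',(275.6,203.8),39.5)),uv(cast('side',(185/3.6+260-.4,211/3.6+110-.4),39.5)))
print('bush',uv(cast('top',(380.6,214.1),69)),uv(cast('side',(228/3.6+260-.4,431/3.6+110-.4),69)))
E
```

```text
ball [498.5 119.6] [498.5 124.3]
bush [ 495.7 -128.1] [ 495.8 -128.4]
```

Call:
move_arm(deltas="0.03 0 0.01 0.006 0 -0.001 0.068; 0.07 0 0.03 0.006 0 -0.001 0.068; 0.12 0 0.05 0.006 0 -0.001 0.068; 0.17 0 0.07 0.006 0 -0.001 0.068; 0.2 0.01 0.085 0.006 0 -0.001 0.068; 0.2124 0.03 0.0876 0.006 0 -0.001 0.068; 0.2124 0.05 0.0876 0.006 0 -0.001 0.068; 0.2124 0.05 0.0876 0.006 0 -0.001 0.068")

```text
time_s: 12.35
eef_pos: [501.0, 350.9, 106.9]
tcp_rot: [-0.49, -0.506, 0.511, 0.493]
contact_force: [0.6, 0.1, -0.1]
width: 68.0
```

```bash
python3 d.py 514,335.2,24
```

```text
t 12.35 u,v,z 512.9 333.1 106.9 w 68.0 F [ 0.6  0.1 -0.1] q [ 0.4   0.17 -0.08  1.34  0.    0.36]
rot [-0.008 -0.002 -0.001]
514,335.2,24 delta m [ 0.0022  0.0829 -0.0018]
```

Call:
move_arm(deltas="0.0022 0.03 -0.0015 -0.006 -0.002 -0.001 0.068; 0.0022 0.055 -0.0015 -0.006 -0.002 -0.001 0.068; 0.0022 0.075 -0.0015 -0.006 -0.002 -0.001 0.068; 0.0022 0.0829 -0.0015 -0.006 -0.002 -0.001 0.068; 0.0022 0.0829 -0.0015 -0.006 -0.002 -0.001 0.05; 0.0022 0.0829 -0.0015 -0.006 -0.002 -0.001 0.02; 0.0022 0.0829 -0.0015 -0.006 -0.002 -0.001 0.02; 0.0022 0.0829 -0.0015 -0.006 -0.002 -0.001 0.02; 0.0022 0.0829 -0.0015 -0.006 -0.002 -0.001 0.02")

```text
time_s: 13.48
eef_pos: [502.5, 353.3, 25.2]
tcp_rot: [-0.491, -0.509, 0.509, 0.491]
contact_force: [-0.4, -0.8, 5.8]
width: 36.8
```

```bash
python3 d.py 514,335.2,150 555.8,-129.6,150
```

```text
t 13.47 u,v,z 514.6 335.5 25.2 w 36.8 F [-0.4 -0.8  5.8] q [ 0.4   0.22 -0.17  1.18  0.    0.36]
rot [-0.  0.  0.]
514,335.2,150 delta m [-0.0003 -0.1248  0.0007]
555.8,-129.6,150 delta m [-0.4651 -0.1249 -0.0409]
```

Call:
move_arm(deltas="0 -0.015 0 0 0 0 0.02; 0 -0.045 0 0 0 0 0.02; 0 -0.08 0 0 0 0 0.02; -0.02 -0.1 -0.002 0 0 0 0.02; -0.06 -0.1 -0.006 0 0 0 0.02; -0.11 -0.1 -0.01 0 0 0 0.02; -0.16 -0.1 -0.015 0 0 0 0.02; -0.21 -0.1 -0.02 0 0 0 0.02; -0.26 -0.1 -0.025 0 0 0 0.02; -0.31 -0.1 -0.03 0 0 0 0.02")

```text
time_s: 14.72
eef_pos: [542.9, 42.2, 125.1]
tcp_rot: [-0.491, -0.508, 0.509, 0.491]
contact_force: [1.0, 0.1, -2.8]
width: 37.0
```

```bash
python3 d.py 555.8,-129.6,125
```

```text
t 14.72 u,v,z 544.1 23.2 125.1 w 37.0 F [ 1.   0.1 -2.8] q [-0.16 -0.05 -0.27  1.36  0.   -0.2 ]
rot [-0.001  0.     0.   ]
555.8,-129.6,125 delta m [-1.528e-01  1.000e-04 -1.170e-02]
```

Call:
move_arm(deltas="-0.05 0 -0.004 0 0 0 0.02; -0.09 0 -0.007 0 0 0 0.02; -0.125 0 -0.01 0 0 0 0.02; -0.145 0 -0.0117 0 0 0 0.02; -0.1528 0 -0.0117 0 0 0 0.02; -0.1528 0 -0.0117 0 0 0 0.02; -0.1528 0.02 -0.0117 0 0 0 0.02; -0.1528 0.045 -0.0117 0 0 0 0.02; -0.1528 0.06 -0.0117 0 0 0 0.02; -0.1528 0.065 -0.0117 0 0 0 0.02")

```text
time_s: 15.98
eef_pos: [559.0, -109.1, 58.4]
tcp_rot: [-0.49, -0.508, 0.509, 0.492]
contact_force: [0.6, -0.4, -3.6]
width: 36.9
```

```bash
python3 d.py 555.8,-129.6,46.3
```

```text
t 15.97 u,v,z 554.8 -128.6 58.4 w 36.9 F [ 0.6 -0.4 -3.6] q [-0.42  0.06 -0.27  1.23 -0.   -0.46]
rot [-0.003  0.001  0.001]
555.8,-129.6,46.3 delta m [-0.001   0.0121 -0.001 ]
```

Call:
move_arm(deltas="-0.001 0.006 -0.001 0 0 0 0.02; -0.001 0.011 -0.001 0 0 0 0.02; -0.001 0.012 -0.001 0 0 0 0.02; -0.001 0.012 -0.001 0 0 0 0.045; -0.001 0.012 -0.001 0 0 0 0.064; -0.001 0.012 -0.001 0 0 0 0.064; -0.001 -0.03 -0.001 0 0 0 0.064; -0.001 -0.08 -0.001 0 0 0 0.064; -0.03 -0.09 -0.001 0 0 0 0.064; -0.07 -0.09 0.02 0 0 0 0.064")

```text
time_s: 17.23
eef_pos: [543.2, -180.7, 150.3]
tcp_rot: [-0.491, -0.509, 0.51, 0.49]
contact_force: [-0.3, -0.2, 0.1]
width: 63.9
```

```bash
python3 d.py 495.2,-360.5,100
```

```text
t 17.23 u,v,z 536.5 -199.6 150.3 w 63.9 F [-0.3 -0.2  0.1] q [-0.55  0.02 -0.15  1.4  -0.   -0.59]
rot [ 0.     0.003 -0.001]
495.2,-360.5,100 delta m [-0.1608  0.0504  0.0418]
```

Call:
move_arm(deltas="-0.04 0 0.01 0 0 0 0.068; -0.08 0 0.02 0 0 0 0.068; -0.12 0 0.03 0 0 0 0.068; -0.15 0.01 0.04 0 0 0 0.068; -0.1608 0.03 0.0418 0 0 0 0.068; -0.1608 0.05 0.0418 0 0 0 0.068; -0.1608 0.05 0.0418 0 0 0 0.068")

```text
time_s: 18.1
eef_pos: [506.7, -340.7, 97.7]
tcp_rot: [0.489, 0.51, -0.51, -0.492]
contact_force: [-0.1, 0.7, -0.0]
width: 67.8
```

```bash
python3 d.py 495.2,-360.5,9.5
```

```text
t 18.1 u,v,z 494.5 -358.2 97.7 w 67.8 F [-0.1  0.7 -0. ] q [-0.81  0.16 -0.1   1.32 -0.   -0.84]
rot [-0.003  0.004  0.003]
495.2,-360.5,9.5 delta m [-0.0026  0.0882 -0.0009]
```

Call:
move_arm(deltas="-0.0024 0.03 -0.0008 -0.003 0.004 0.003 0.068; -0.0024 0.06 -0.0008 -0.003 0.004 0.003 0.068; -0.0024 0.08 -0.0008 -0.003 0.004 0.003 0.068; -0.0024 0.088 -0.0008 -0.003 0.004 0.003 0.068; -0.0024 0.088 -0.0008 -0.003 0.004 0.003 0.055; -0.0024 0.088 -0.0008 -0.003 0.004 0.003 0.035; -0.0024 0.088 -0.0008 -0.003 0.004 0.003 0.035; -0.0024 0.088 -0.0008 -0.003 0.004 0.003 0.035")

```text
time_s: 19.1
eef_pos: [508.0, -343.4, 11.0]
tcp_rot: [0.492, 0.509, -0.509, -0.49]
contact_force: [-0.1, 0.9, 6.5]
width: 47.3
```

```bash
python3 d.py 495.2,-360.5,9.5
```

```text
t 19.1 u,v,z 495.7 -361.0 11.0 w 47.3 F [-0.1  0.9  6.5] q [-0.81  0.23 -0.19  1.15  0.   -0.84]
rot [ 0.002 -0.    -0.001]
495.2,-360.5,9.5 delta m [0.0005 0.0015 0.0005]
```

Call:
move_arm(deltas="0 -0.015 0 0 0 0 0.035; 0 -0.045 0 0 0 0 0.035; 0 -0.08 0 0 0 0 0.035; 0.02 -0.11 -0.002 0 0 0 0.035; 0.06 -0.115 -0.008 0 0 0 0.035; 0.11 -0.115 -0.014 0 0 0 0.035; 0.16 -0.115 -0.02 0 0 0 0.035; 0.21 -0.115 -0.026 0 0 0 0.035; 0.26 -0.115 -0.032 0 0 0 0.035; 0.31 -0.115 -0.038 0 0 0 0.035")

```text
time_s: 20.35
eef_pos: [535.0, -30.6, 126.5]
tcp_rot: [0.492, 0.509, -0.508, -0.49]
contact_force: [1.2, 0.6, -2.8]
width: 47.6
```

```bash
python3 d.py 554,122.5,126
```

```text
t 20.35 u,v,z 533.6 -49.3 126.5 w 47.6 F [ 1.2  0.6 -2.8] q [-0.3  -0.09 -0.3   1.36 -0.   -0.34]
rot [ 0.002 -0.    -0.002]
554,122.5,126 delta m [ 0.1718  0.0003 -0.0204]
```

Call:
move_arm(deltas="0.05 0 -0.006 0 0 0 0.035; 0.1 0 -0.012 0 0 0 0.035; 0.14 0 -0.018 0 0 0 0.035; 0.165 0 -0.0204 0 0 0 0.035; 0.1718 0 -0.0204 0 0 0 0.035; 0.1718 0 -0.0204 0 0 0 0.035; 0.1718 0.03 -0.0204 0 0 0 0.035; 0.1718 0.06 -0.0204 0 0 0 0.035; 0.1718 0.075 -0.0204 0 0 0 0.035; 0.1718 0.08 -0.0204 0 0 0 0.035")

```text
time_s: 21.6
eef_pos: [549.3, 141.0, 45.8]
tcp_rot: [-0.492, -0.508, 0.508, 0.491]
contact_force: [-0.7, 0.4, -0.7]
width: 47.8
```

```bash
python3 d.py 554,122.5,32.3
```

```text
t 21.6 u,v,z 553.9 121.7 45.8 w 47.8 F [-0.7  0.4 -0.7] q [ 0.02  0.06 -0.3   1.21 -0.   -0.01]
rot [ 0.001 -0.001 -0.002]
554,122.5,32.3 delta m [ 0.0009  0.0135 -0.0001]
```

Call:
move_arm(deltas="0.001 0.006 0 0 0 0 0.035; 0.001 0.011 0 0 0 0 0.035; 0.001 0.0135 0 0 0 0 0.035; 0.001 0.0135 0 0 0 0 0.035")

```text
time_s: 22.1
eef_pos: [549.3, 142.0, 32.3]
tcp_rot: [-0.492, -0.508, 0.508, 0.491]
contact_force: [0.4, -1.3, -1.6]
width: 47.4
```

```bash
python3 d.py 554,122.5,32
```

```text
t 22.1 u,v,z 553.9 122.7 32.3 w 47.4 F [ 0.4 -1.3 -1.6] q [ 0.02  0.07 -0.31  1.18 -0.   -0.01]
rot [ 0.001 -0.001 -0.002]
554,122.5,32 delta m [-0.0002  0.0003 -0.0001]
```

Call:
move_arm(deltas="0 0.0006 0 0 0 0 0.035; 0 0.0006 0 0 0 0 0.052; 0 0.0006 0 0 0 0 0.064; 0 0.0006 0 0 0 0 0.064; 0 -0.03 0 0 0 0 0.064; 0 -0.07 0 0 0 0 0.064; 0.03 -0.09 0.01 0 0 0 0.064; 0.08 -0.09 0.04 0 0 0 0.068; 0.13 -0.08 0.08 0 0 0 0.068; 0.18 -0.07 0.11 0 0 0 0.068")

```text
time_s: 23.35
eef_pos: [432.0, 319.6, 102.1]
tcp_rot: [0.493, 0.509, -0.508, -0.491]
contact_force: [0.4, 0.9, -0.1]
width: 67.8
```

```bash
python3 d.py 422.2,341.4,80;  python3 - <<'E'
from h import *
s=optics.capture('side')[:,:,::-1];t=optics.capture('top')[:,:,::-1]
cv2.imwrite('pics/s5r.png',s);cv2.imwrite('pics/t5r.png',t)
A=cv2.resize(s[110:275,260:420],None,fx=2.4,fy=2.4,interpolation=cv2.INTER_CUBIC)
B=cv2.resize(t[115:255,235:425],None,fx=2.1,fy=396/140,interpolation=cv2.INTER_CUBIC)
cv2.imwrite('pics/c5.png',cv2.hconcat([A,B]))
E
```

```text
t 23.35 u,v,z 443.0 304.3 102.1 w 67.8 F [ 0.4  0.9 -0.1] q [ 0.39 -0.07 -0.33  1.31 -0.    0.36]
rot [ 0.003 -0.002 -0.001]
422.2,341.4,80 delta m [0.0371 0.022  0.0209]
```

View pics/c5.png

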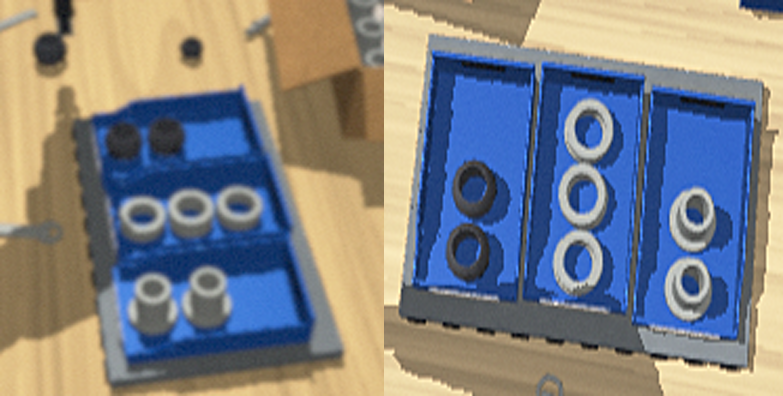

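Both trays show pieces upright in line: balls at about (468,252) and (474,189), bushes (688,290) and (693,220) in the right half. On to the last ball.

Call:
move_arm(deltas="0.015 0 0.01 0 0 0 0.068; 0.03 0.005 0.018 0 0 0 0.068; 0.0371 0.015 0.0209 0 0 0 0.068; 0.0371 0.022 0.0209 0 0 0 0.068; 0.0371 0.022 0.0209 0 0 0 0.068")

```text
time_s: 24.08
eef_pos: [406.6, 357.4, 77.7]
tcp_rot: [-0.49, -0.509, 0.511, 0.49]
contact_force: [-0.8, 0.6, 0.3]
width: 68.1
```

```bash
python3 d.py 422.2,341.4,9.5
```

```text
t 24.07 u,v,z 418.8 342.9 77.7 w 68.1 F [-0.8  0.6  0.3] q [ 0.48 -0.04 -0.34  1.27 -0.    0.44]
rot [-0.002  0.004 -0.002]
422.2,341.4,9.5 delta m [-0.0014  0.0682 -0.0035]
```

Call:
move_arm(deltas="-0.0014 0.02 -0.003 -0.002 0.004 -0.002 0.068; -0.0014 0.045 -0.003 -0.002 0.004 -0.002 0.068; -0.0014 0.063 -0.003 -0.002 0.004 -0.002 0.068; -0.0014 0.068 -0.003 -0.002 0.004 -0.002 0.068; -0.0014 0.068 -0.003 -0.002 0.004 -0.002 0.055; -0.0014 0.068 -0.003 -0.002 0.004 -0.002 0.035; -0.0014 0.068 -0.003 -0.002 0.004 -0.002 0.035; -0.0014 0.068 -0.003 -0.002 0.004 -0.002 0.035")

```text
time_s: 25.08
eef_pos: [410.2, 356.3, 10.9]
tcp_rot: [0.491, 0.509, -0.508, -0.491]
contact_force: [-0.9, -0.7, 5.8]
width: 47.5
```

```bash
python3 d.py 608,122.5,126;python3 - <<'E'
from h import *
A=.035
def uv(p): return np.round([p[0]*np.cos(A)+p[1]*np.sin(A),-p[0]*np.sin(A)+p[1]*np.cos(A)],1)
t=cv2.imread('pics/t5r.png');hs=cv2.cvtColor(t,cv2.COLOR_BGR2HSV);m=cv2.inRange(hs,(0,0,0),(180,140,75));k=0*m;k[165:220,255:296]=m[165:220,255:296]
for c in cv2.findContours(k,cv2.RETR_EXTERNAL,cv2.CHAIN_APPROX_NONE)[0]:
    if cv2.contourArea(c)>40: e=cv2.fitEllipse(c);print(e,uv(cast('top',e[0],39.5)))
E
```

```text
t 25.07 u,v,z 422.4 341.8 10.9 w 47.5 F [-0.9 -0.7  5.8] q [ 0.47  0.02 -0.41  1.14 -0.    0.44]
rot [0.001 0.    0.001]
608,122.5,126 delta m [-0.2192 -0.115  -0.1857]
((275.4359436035156, 203.9783935546875), (16.57024574279785, 17.768795013427734), 30.56998062133789) [498. 120.]
((278.3846130371094, 181.79788208007812), (16.622760772705078, 17.93748664855957), 21.823833465576172) [552.7 120. ]
```

Call:
move_arm(deltas="0 -0.015 0 0 0 0 0.035; 0 -0.045 0 0 0 0 0.035; 0 -0.08 0 0 0 0 0.035; -0.02 -0.105 -0.02 0 0 0 0.035; -0.06 -0.115 -0.05 0 0 0 0.035; -0.1 -0.115 -0.085 0 0 0 0.035; -0.14 -0.115 -0.12 0 0 0 0.035; -0.18 -0.115 -0.155 0 0 0 0.035; -0.21 -0.115 -0.178 0 0 0 0.035; -0.2192 -0.115 -0.1857 0 0 0 0.035")

```text
time_s: 26.32
eef_pos: [604.4, 141.8, 126.6]
tcp_rot: [0.492, 0.509, -0.508, -0.491]
contact_force: [-0.8, 0.7, -1.9]
width: 47.3
```

```bash
python3 d.py 608,122.5,32.2
```

```text
t 26.32 u,v,z 609.0 120.6 126.6 w 47.3 F [-0.8  0.7 -1.9] q [ 0.02  0.17 -0.03  1.36  0.   -0.01]
rot [ 0.002 -0.002  0.   ]
608,122.5,32.2 delta m [0.0019 0.0944 0.0012]
```

Call:
move_arm(deltas="0.0019 0.025 0.0012 0 0 0 0.035; 0.0019 0.055 0.0012 0 0 0 0.035; 0.0019 0.075 0.0012 0 0 0 0.035; 0.0019 0.087 0.0012 0 0 0 0.035; 0.0019 0.092 0.0012 0 0 0 0.035; 0.0019 0.0944 0.0012 0 0 0 0.035; 0.0019 0.0944 0.0012 0 0 0 0.035")

```text
time_s: 27.2
eef_pos: [603.7, 143.7, 32.8]
tcp_rot: [0.492, 0.509, -0.507, -0.491]
contact_force: [0.0, 0.4, -1.6]
width: 48.1
```

```bash
python3 d.py 608,122.5,31.9
```

```text
t 27.2 u,v,z 608.4 122.5 32.8 w 48.1 F [ 0.   0.4 -1.6] q [ 0.02  0.23 -0.14  1.2   0.   -0.01]
rot [ 0.003 -0.002  0.   ]
608,122.5,31.9 delta m [-0.      0.0009  0.0004]
```

Call:
move_arm(deltas="0 0.001 0 0 0 0 0.035; 0 0.001 0 0 0 0 0.052; 0 0.001 0 0 0 0 0.064; 0 0.001 0 0 0 0 0.064; 0 -0.03 0 0 0 0 0.064; 0 -0.07 0 0 0 0 0.064; 0.03 -0.1 0.02 0 0 0 0.064; 0.08 -0.1 0.06 0 0 0 0.064; 0.13 -0.1 0.11 0 0 0 0.064; 0.18 -0.1 0.16 0 0 0 0.064")

```text
time_s: 28.45
eef_pos: [449.4, 307.2, 132.7]
tcp_rot: [0.492, 0.509, -0.507, -0.491]
contact_force: [-0.2, 0.0, -0.1]
width: 63.8
```

Call:
move_arm(deltas="0.02 0 0.01 0 0 0 0.064; 0.03 0 0.02 0 0 0 0.064; 0.03 0 0.02 0 0 0 0.064; 0.03 0 0.02 0 0 0 0.064")

```text
time_s: 28.95
eef_pos: [429.2, 335.8, 132.7]
tcp_rot: [0.493, 0.509, -0.507, -0.491]
contact_force: [-1.1, -0.1, -0.3]
width: 64.0
```

```bash
python3 - <<'E'
from h import *
s=optics.capture('side')[:,:,::-1].copy();t=optics.capture('top')[:,:,::-1].copy()
cv2.imwrite('pics/s6r.png',s);cv2.imwrite('pics/t6r.png',t)
cv2.imwrite('pics/s6.png',cv2.resize(s[110:275,260:420],None,fx=3.6,fy=3.6,interpolation=cv2.INTER_CUBIC))
cv2.imwrite('pics/t6.png',cv2.resize(t[115:255,235:425],None,fx=4,fy=4,interpolation=cv2.INTER_CUBIC))
A=.035
def uv(p): return np.round([p[0]*np.cos(A)+p[1]*np.sin(A)-562.6,-p[0]*np.sin(A)+p[1]*np.cos(A)-122.9],1)
for nm,img,roi,lo,hi in [('top',t,(145,220,255,300),(0,0,0),(180,140,75)),('side',s,(140,185,300,365),(0,0,0),(180,160,65))]:
  m=cv2.inRange(cv2.cvtColor(img,cv2.COLOR_BGR2HSV),lo,hi);k=0*m;a,b,c0,d=roi;k[a:b,c0:d]=m[a:b,c0:d]
  for c in cv2.findContours(k,cv2.RETR_EXTERNAL,cv2.CHAIN_APPROX_NONE)[0]:
    if cv2.contourArea(c)>40: e=cv2.fitEllipse(c);print(nm,np.round(e[0],1),uv(cast(nm,e[0],39.5)))
old=cv2.imread('pics/top0.png')
for nm,(y0,y1,x0,x1) in {'smallball':(138,158,193,213),'smallbush':(176,198,470,492),'ring':(256,284,463,492)}.items():
  print(nm,np.abs(old[y0:y1,x0:x1].astype(int)-t[y0:y1,x0:x1]).mean().round(1))
E
```

```text
top [275.2 204. ] [-64.7  -2.5]
top [278.2 181.9] [-10.2  -2.4]
top [281.5 159.5] [46.2 -3.2]
side [311.1 168.8] [-64.3  -1. ]
side [328.8 166.9] [-9.8 -1.1]
side [347.1 164.9] [46.9 -0.4]
smallball 6.8
smallbush 8.0
ring 8.7
```

View pics/s6.png

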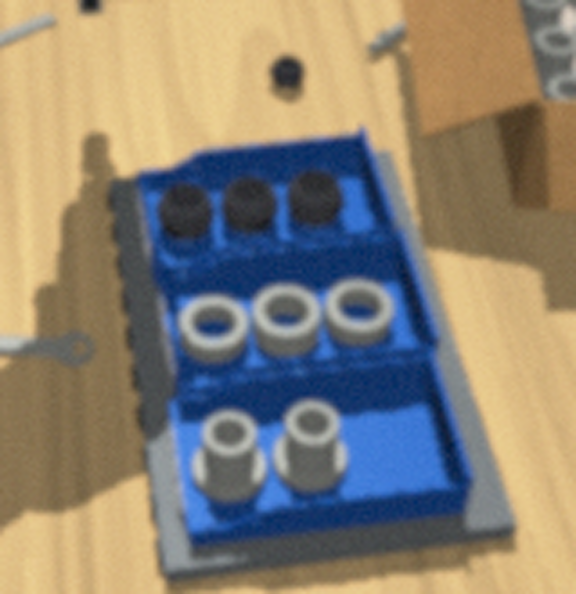

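View pics/t6.png

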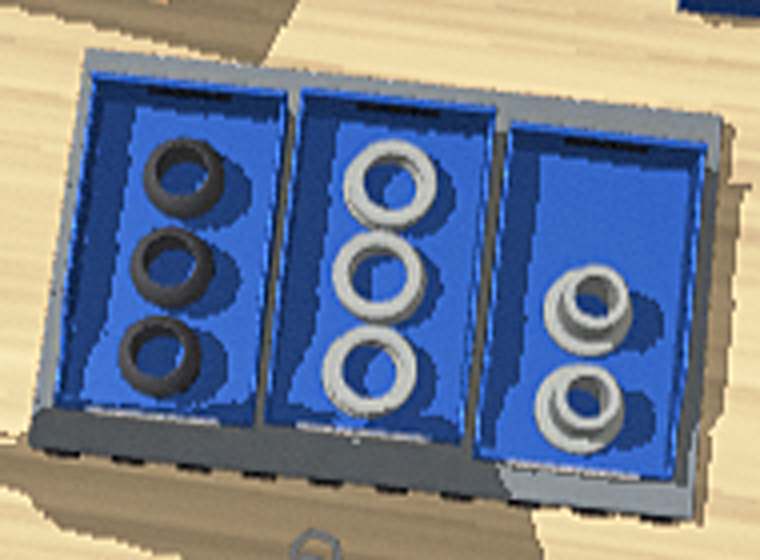

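View pics/t6r.png

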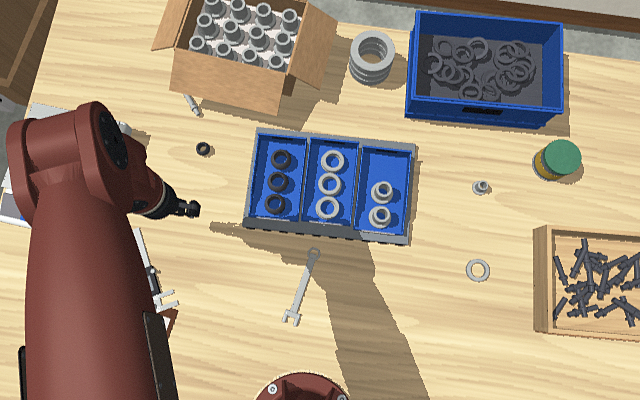

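```bash
python3 - <<'E'
from h import *
A=.035
def uv(p): return np.round([p[0]*np.cos(A)+p[1]*np.sin(A)-558.8,-p[0]*np.sin(A)+p[1]*np.cos(A)+129.6],1)
for t,s in [((584,399),(229,430)),((597,297),(312,421))]:
    print(uv(cast('top',(t[0]/4+234.6,t[1]/4+114.6),69)),uv(cast('side',(s[0]/3.6+259.6,s[1]/3.6+109.6),69)))
E
```

```text
[-63.7   1.4] [-62.2   2. ]
[-2.7 -0.9] [-2.7  1. ]
```

All within limits by both views, so I'm handing in.

```bash
python3 -c "
from rig import job; print(job.sign_off())"
```

```text
the job is handed in; nothing more can be done
None
```

I restocked both trays and handed the job in at about 29 s. No verdict was reported.

I moved each old piece forward to the front lip. The two 50 mm balls and the 54 mm bush went behind them, held across the tray and set down upright.

| Tray | Piece | x along tray (mm) | Distance from middle line (mm) |
|---|---|---|---|
| Ball | old ball | −64.5 | up to 2.5 |
| Ball | first new ball | −10 | up to 2.5 |
| Ball | second new ball | +46.5 | up to 3.2 |
| Bush | old bush | −63 | up to 2 |
| Bush | new bush | −3 | up to 1 |

- **Gaps:** by these figures the ball gaps are 4 to 7 mm, the bush gap is about 6 mm, and the old pieces stand about 5 mm from the lip.
- **Agreement:** the top and side views differ by about 2 to 3 mm at most. The tray centres are my own estimate, good to a few millimetres.
- **Upright and unwanted parts:** all five pieces look upright in the last pictures. The small ball, small bush and seat ring look unmoved by eye. I compared them only roughly against the first picture.
- **One disagreement:** setting down the old ball, the wrist read 54 N upward, because I went slightly too low. That is under the 120 N limit, and afterwards the ball stood upright in place. The other two balls were set down more gently.

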